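Read the last test cassette in the strip reader

ROBOT

A 7-joint arm with a two-finger parallel gripper is mounted at the origin on a cart in front of the work surface, level with it; the furniture and walls round the work are solid. World frame = base frame: x ahead of the robot, y to its left, z up, the work surface at z = 0. Lengths are in m, angles in rad, forces in N, time in s.
With the tool pointing down it reaches from about 0.4 to 0.85 m from the base axis. Payload 4.5 kg.
Tool frame: the origin (TCP) lies between the finger pads; the fingertips stand 19 mm ahead of it and the grasp point (between the pads) is the TCP; z points along the fingers, y is the direction in which the jaws open and shut (so a half turn about z gives the same grasp; the last joint's range is limited). The gripper opens to 88 mm and grips with 3 to 60 N. Pads are 18 mm wide; open, the fingers measure 123 mm over their backs; the gripper's body (75 mm by 187 mm) begins 45 mm behind the grasp point.
Start: joints at [-1.131, 0.689, -0.195, 1.565, 0.157, 0.902, -0.215], TCP at [0.247, 0.574, 0.258] pointing down, gripper open.
Joint ranges: [-3.01, 3.01], [-0.46, 2.08], [-1.47, 1.51], [0.13, 2.56], [-1, 4.14], [0.04, 2.09], [-2.66, 2.66]. Speed limits (rad/s): [2.57, 2.57, 3.14, 3.14, 3.14, 3.14, 3.14].

INTERFACE

Orientations are given as a unit quaternion [x, y, z, w].
In Python, from plant import status, snapshot, finish_job, cut_out, tip_of gives the robot as it stands. The module is installed in compiled form; this text tells all that it offers.
- The arm moves only by the tool carry_out, never from a script. Its arguments are lists of equal length, an entry for each row: "linear": the shift along the world's x, y, z in m, a list of three; "roll": the turn about the world's z in rad. A call has 1 to 8 rows; each row is the pose to reach, as a shift and turn from the pose measured when the call began; what a row does not reach only later rows make up. A row lasts 1/12 s, in which the tool goes at most 41.7 mm and 7.16 degrees, less where a joint would pass 70% of its speed; a pose out of reach is approached as far as the arm can. A call with a gripper value outside its range is refused whole. "gripper" is the opening, from 0 (shut) to 1 (fully open), set as the call begins (left out, the last holds). The fingers move at their own pace and stop on an object; "grip_force" is the grip in N (left out, the last holds). Time passes only in rows, so rows that repeat a pose let the fingers close. It gives the time, the measured TCP pose, the force and the opening at its end, in the units of the state.
- status.get_state(): the state, without advancing time (a new reading comes with each control period).
- snapshot(name): name is "scene" or "top"; returns a dict with "img" (384x512x3 uint8, red, green, blue), "range_z" (384x512 float32, m along the optical axis (not along the pixel's ray), 0 where there is no reading), "fx", "fy", "cx", "cy" (pixels), "world_from_camera" (4x4, takes a point from camera to world coordinates). Camera axes: x right, y down, z forward; pixel columns grow to the right and rows downward; lengths in m; the calibration is good to about 2 mm. A picture is of the moment at which its call begins.
- finish_job(): hands the job in, once; it reports no verdict.
Trained networks look in a picture, given as the dict that the camera call returned (one of the last four; its "shot" number tells which), for a name from the list of things; names that differ only in an ending like _2 or _b are one class to them, and where a whole thing is asked for, a point or a joint stands for the part that bears it (a point fixed in the world has none). Each returns a list of dicts, best first, with "confidence" (0 to 1); they miss things now and then, are a little off and sometimes report something else, mostly with a low value. They report only what shows in the picture. A call takes as long as a camera call. They do not tell look-alikes from the thing itself.
- cut_out(picture, query): "region" (384x512 bool, what is visible of it) and "pixel" ([column, row] in pixels, amid what is visible of it).
- tip_of(picture, query): "pixel" ([column, row] in pixels: a listed point, or the origin of a listed thing).
The state is a dict: "clock": time; "q": joint angles; "qd": joint speeds; "joint_torque": joint torques, N m; "tool_pos": TCP position; "eef_rot": TCP orientation; "contact_force": force on the tool from outside, world axes, zero at the start; "moment": the same for the moment, N m; "opening": opening from 0.0 (shut) to 1.0 (fully open).
Only numpy, scipy, OpenCV 4.12 (cv2) and the standard library are available. Lean on these libraries where they do the work, as an engineer would, in place of code of your own. Each camera call takes 0.05 s, during which the arm holds its last target.

TASK

One of the four test cassettes in the strip reader still stands out of its lane and has not been read. Push it in until it is fully home against its stop, slide the reading head along the rail until it clicks in centred over that lane, and only then press the green read button fully down for a moment and let it come up. Leave the head there and the other three cassettes undisturbed.

Things in the scene. Friction and masses are not known exactly. Their poses are not given: they have to be found in the camera images.
- reader: fixed strip reader: white base, x -40 to +80, y -127 to +135, 18 mm high; origin on the work surface, +x away from the robot, +y left along the rail. Four lanes side by side, centres at y +35, -1, -37, -73 mm; park bay at the left end. Rail beam and end stops (to 58 mm high) lie at x above 45 mm only
- read_head (a joint): slide of the white reading head, m: 0 = parked at the left end, grows to the right (reader -y) up to 0.190; lane centres at 0.065, 0.101, 0.137, 0.173. A spring ball drops into a V notch over each lane (draws in from about 4 mm either side, about 3 N to leave)
- head_mid (a point): point in the middle of the head's width, 55 mm above the work surface, at reader x = -5 mm. Head shell: 46 mm wide along the rail, reader x -28 to +72, 40 to 77 mm above the work surface, flat flanks from 45 to 62 mm; it passes 8 mm over the cassettes
- head_pointer (a point): lower end of the red pointer on the middle of the head's front face, 40 mm above the work surface
- read_button (a joint): travel of the green read button on top of the head, m: 0 up, 0.004 fully down, springs back; about 4 N fully down
- read_button_top (a point): centre of the top face of the round green button (22 mm across), on the rear half of the head's top
- cassette_1: lateral-flow test cassette, off-white plastic, 70 x 22 x 6 mm, long axis = its x; origin at the centre of its underside. This is the unread one: at the start it stands out of its lane towards the robot 11 to 21 mm farther than the others
- lane_1: lane that holds cassette_1: grey insert, 80 (x) x 34 x 14 mm, origin under its centre 18 mm above the work surface, +x along the lane away from the robot. Trough 24 mm wide between 5 mm walls, floor 8 mm above the origin, open at the near end (x -40); face of the stop at x +26. A cassette that is home has its origin at x -9 and its near end hangs out over the base's front edge by 4 mm
- cassette_2: lateral-flow test cassette, off-white plastic, 70 x 22 x 6 mm, long axis = its x; origin at the centre of its underside. Already read, home in its lane
- cassette_3: lateral-flow test cassette, off-white plastic, 70 x 22 x 6 mm, long axis = its x; origin at the centre of its underside. Already read, home in its lane
- cassette_4: lateral-flow test cassette, off-white plastic, 70 x 22 x 6 mm, long axis = its x; origin at the centre of its underside. Already read, home in its lane
Not all that is in view belongs to the job. What is shaped like the cassette_1 but brown is not meant.

How it is judged:
By the outcome, as a careful person would: the job done as asked, in the order asked, and still so for the second after the job is handed in, with the robot touching nothing.
It also fails if it takes over 61 s, if anything falls off the work surface, if the arm or the gripper's body presses on something with over 40 N, if the wrist force passes 120 N, or if a joint passes its speed limit or range.

## Working session

There is one attempt and no reset: what is moved stays moved. The work goes in short steps, Python scripts to look and compute and a tool call to move; the robot and the scene stay as the last step left them, time stands still between calls to the robot, and variables do not carry over. Pictures are saved under pics/ and viewed, and the job is handed in when it is done.

Besides the shell and the picture viewer there is one more tool, called after "Emit:" by a JSON object that holds its "fn" and its "kwargs". carry_out: Moves the arm, as the interface text tells. Its arguments: {"type":"object","properties":{"linear":{"type":"array"},"roll":{"type":"array"},"gripper":{"type":"number"},"grip_force":{"type":"number"}},"required":["linear","roll"]}

```bash
mkdir -p pics; ls; python3 - <<'E'
from plant import status, snapshot
import cv2
s=status.get_state(); print({k:(v if not hasattr(v,'tolist') else v.tolist()) for k,v in s.items()})
for n in ["scene","top"]:
    p=snapshot(n); cv2.imwrite(f"pics/{n}0.png",p["img"][:,:,::-1]); print(n,p["fx"],p["cx"],p["cy"],p["world_from_camera"])
E
```

```text
pics
{'clock': 0.0, 'q': [-1.131189868005148, 0.6899937294846131, -0.19452070382164624, 1.5663665875401227, 0.15729511892552422, 0.9024940461677733, -0.21509704949102124], 'qd': [-0.0007036573666430366, -0.0008984175177785186, -0.00015012535842868796, -0.0004206081514690945, 0.00030138515717912946, 0.000600571314144027, -0.00025509067466631584], 'joint_torque': [-0.0007061618089210242, -52.75444149971008, -1.2670626863837242, -15.342850685119629, -0.052580698393285275, 0.00645440595690161, 0.00015129179701034445], 'tool_pos': [0.2465230809789868, 0.5736615753002738, 0.2568980805997192], 'eef_rot': [0.2014685615100958, 0.9794945352728593, -0.000926446922147924, -0.00012565730583169267], 'contact_force': [0.11149070573336664, -0.7801243696350382, -0.253943590850912], 'moment': [-0.015010832479222481, -0.04833231493748537, -0.02339929520338549], 'opening': 1.0037284462167095}
scene 431.86192754912423 255.94339470287616 187.85630446461667 [[-0.77108195 -0.38238241  0.50913291  0.04884762]
 [-0.63639079  0.43648775 -0.63599152  0.43643468]
 [ 0.02096169 -0.81440907 -0.57991247  0.57700542]
 [ 0.          0.          0.          1.        ]]
top 440.85843709772604 249.91406983012092 186.5513503153739 [[-1.24100808e-02 -9.96685477e-01  8.03993102e-02  4.19094025e-01]
 [-9.99922805e-01  1.23207342e-02 -1.60730214e-03 -9.52396897e-02]
 [ 6.11396177e-04 -8.04130505e-02 -9.96761440e-01  9.34058310e-01]
 [ 0.00000000e+00  0.00000000e+00  0.00000000e+00  1.00000000e+00]]
```

View pics/scene0.png

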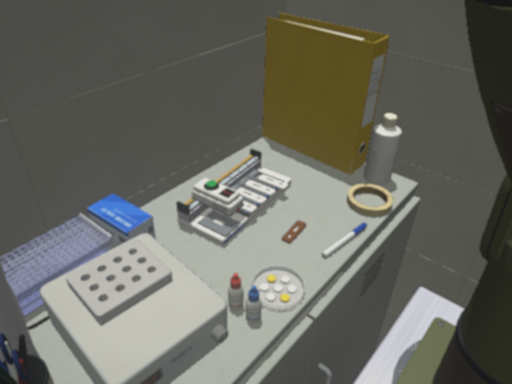

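View pics/top0.png

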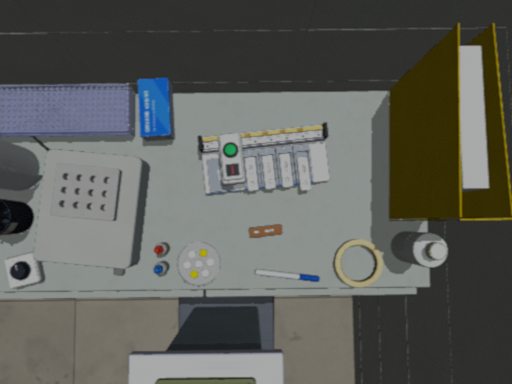

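```bash
cat > h.py <<'E'
import numpy as np, cv2
from plant import status, snapshot, cut_out, tip_of
def proj(p,X):
    T=np.linalg.inv(p["world_from_camera"]); c=T[:3,:3]@np.asarray(X,float)+T[:3,3]
    return np.array([p["fx"]*c[0]/c[2]+p["cx"],p["fy"]*c[1]/c[2]+p["cy"]])
def ray(p,px):
    T=p["world_from_camera"]; d=np.array([(px[0]-p["cx"])/p["fx"],(px[1]-p["cy"])/p["fy"],1.])
    return T[:3,3],T[:3,:3]@d
def atz(p,px,z):
    o,d=ray(p,px); return o+d*(z-o[2])/d[2]
def dep(p,px):
    o,d=ray(p,px); r=p["range_z"][int(round(px[1])),int(round(px[0]))]; return o+d*r
def tri(pa,a,pb,b):
    o1,d1=ray(pa,a);o2,d2=ray(pb,b); d1/=np.linalg.norm(d1);d2/=np.linalg.norm(d2)
    A=np.stack([d1,-d2],1); t=np.linalg.lstsq(A,o2-o1,rcond=None)[0]
    x=o1+d1*t[0];y=o2+d2*t[1]; return (x+y)/2,np.linalg.norm(x-y)
def crop(p,u0,u1,v0,v1,s,name):
    cv2.imwrite("pics/"+name,cv2.resize(p["img"][v0:v1,u0:u1,::-1],None,fx=s,fy=s,interpolation=cv2.INTER_CUBIC))
E
python3 - <<'E'
from h import *
np.set_printoptions(precision=4,suppress=True)
P={n:snapshot(n) for n in ["scene","top"]}
crop(P["top"],190,340,110,210,5,"t1.png"); crop(P["scene"],165,315,140,250,5,"s1.png")
for n,p in P.items():
    for q in ["reader","read_head","head_mid","head_pointer","read_button_top","cassette_1","lane_1"]:
        r=tip_of(p,q)
        for d in r[:6]: print(n,q,np.round(d["pixel"],1),round(d["confidence"],2),dep(p,d["pixel"]))
E
```

```text
scene reader [248.2 205.4] 0.87 [ 0.4996 -0.1027  0.0321]Traceback (most recent call last):
  File "<stdin>", line 7, in <module>
ValueError: it knows: cassette, head_mid, head_pointer, lane, read_button_top, reader
```

View pics/t1.png

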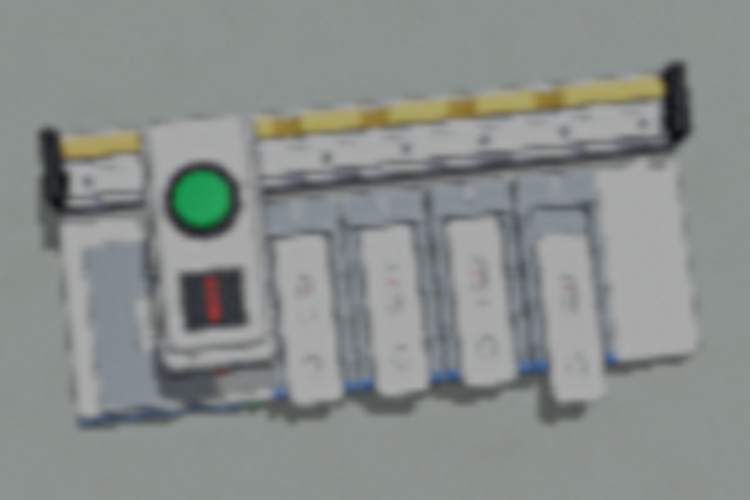

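View pics/s1.png

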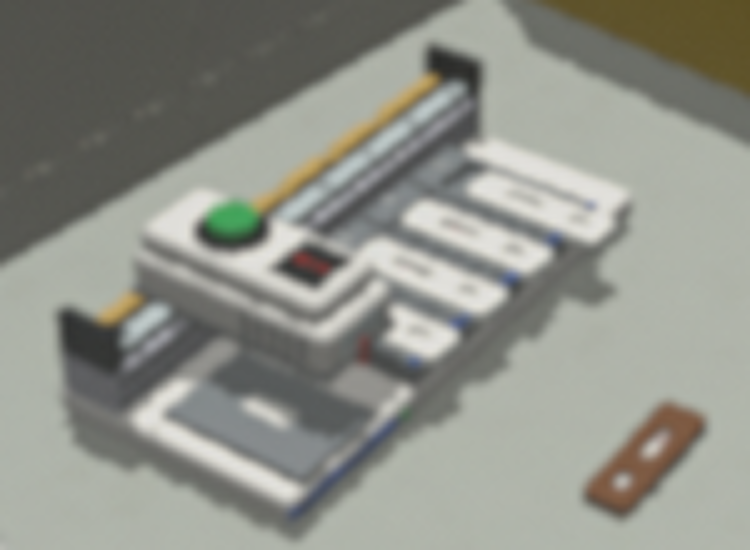

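```bash
python3 - <<'E'
from h import *
np.set_printoptions(precision=4,suppress=True)
P={n:snapshot(n) for n in ["scene","top"]}
for n,p in P.items():
    for q in ["reader","head_mid","head_pointer","read_button_top","cassette_1","lane_1"]:
        r=tip_of(p,q)
        for d in r[:6]: print(n,q,np.round(d["pixel"],1),round(d["confidence"],2),dep(p,d["pixel"]))
R={}
for q in ["reader","head_mid","head_pointer","read_button_top"]:
    a=tip_of(P["scene"],q);b=tip_of(P["top"],q)
    if a and b: print(q,*tri(P["scene"],a[0]["pixel"],P["top"],b[0]["pixel"]))
# cassette tops and rail via depth; front edge of base
for n,p in P.items():
    for d in cut_out(p,"cassette_1"):
        m=d["region"].astype(np.uint8); v,u=np.nonzero(m)
        X=np.array([dep(p,(a,b)) for a,b in zip(u,v)]); print(n,np.round(d["pixel"]),m.sum(),round(d["confidence"],2),np.median(X,0),cv2.minAreaRect(np.array([atz(p,(a,b),.032)[:2] for a,b in zip(u,v)],np.float32)))
E
```

```text
scene reader [252.2 205.8] 0.96 [ 0.4913 -0.1056  0.0336]
scene head_mid [224.4 203.9] 0.96 [ 0.5099 -0.043   0.0654]
scene head_pointer [238.4 212. ] 0.69 [ 0.5098 -0.0838  0.0208]
scene head_pointer [258.5 188.6] 0.32 [ 0.5213 -0.1626  0.0321]
scene head_pointer [210.7 184.3] 0.28 [ 0.5571 -0.0545  0.0839]
scene read_button_top [211.5 182. ] 0.41 [ 0.5603 -0.0601  0.0851]
scene cassette_1 [296.6 234. ] 0.8 [ 0.3897 -0.1228  0.0042]
scene cassette_1 [259.9 190.4] 0.72 [ 0.5147 -0.1594  0.0322]
scene cassette_1 [272.9 181.1] 0.62 [ 0.5165 -0.2077  0.0307]
scene cassette_1 [250.6 196.1] 0.53 [ 0.5168 -0.1308  0.0318]
scene cassette_1 [240.7 204.6] 0.47 [ 0.498  -0.0774  0.0498]
scene lane_1 [263.4 182.2] 0.74 [ 0.5292 -0.1896  0.0314]
top reader [268.6 169.8] 0.71 [ 0.5259 -0.1356  0.0326]
top reader [302.8 163.1] 0.36 [ 0.5392 -0.2065  0.0306]
top head_mid [230.3 176.2] 0.85 [ 0.5092 -0.0585  0.0753]
top head_pointer [236.  188.1] 0.89 [ 0.49   -0.0677  0.0196]
top head_pointer [300.8 174.9] 0.56 [ 0.5148 -0.2019  0.0303]
top read_button_top [228.6 148.9] 0.47 [ 0.5614 -0.0561  0.085
[... 1658 characters left out ...]
), (0.06751755625009537, 0.02149634063243866), 5.013854503631592)
top [265. 231.] 356 0.78 [ 0.4005 -0.1271  0.0058] ((0.40113967657089233, -0.12627013027668), (0.02281901240348816, 0.06705073267221451), 5.603131294250488)
top [268. 172.] 342 0.73 [ 0.5215 -0.1343  0.0316] ((0.5223520398139954, -0.13419191539287567), (0.06923678517341614, 0.021405963227152824), 5.351524353027344)
top [301. 175.] 350 0.72 [ 0.5185 -0.2067  0.0318] ((0.5186437964439392, -0.20689809322357178), (0.0680619403719902, 0.022268690168857574), 5.767913818359375)
top [284. 172.] 375 0.71 [ 0.5256 -0.1693  0.0316] ((0.5261459350585938, -0.16892455518245697), (0.06988470256328583, 0.02344714105129242), 5.170197010040283)
```

```bash
python3 - <<'E'
from h import *
np.set_printoptions(precision=3,suppress=True,linewidth=200)
H={}
for n in ["scene","top"]:
    p=snapshot(n); v,u=np.mgrid[0:384:2,0:512:2]; r=p["range_z"][::2,::2]
    c=np.stack([(u-p["cx"])/p["fx"]*r,(v-p["cy"])/p["fy"]*r,r],-1).reshape(-1,3)[r.ravel()>0]
    X=c@p["world_from_camera"][:3,:3].T+p["world_from_camera"][:3,3]
    g=np.full((10,14),-1.)
    for x in X:
        i=int((x[0])//.08); j=int((x[1]+.5)//.08)
        if 0<=i<10 and 0<=j<14: g[i,j]=max(g[i,j],x[2])
    print(n,"rows x from 0 by .08, cols y from -.5 by .08"); print(g)
E
```

```text
scene rows x from 0 by .08, cols y from -.5 by .08
[[-1.    -1.    -1.    -1.     0.012  0.015  0.362  0.453 -1.    -1.    -1.    -1.    -1.    -1.   ]
 [ 0.139 -1.    -1.    -1.     0.012  0.015  0.349  0.508  0.533 -1.    -1.    -1.    -1.    -1.   ]
 [ 0.266 -1.    -1.    -1.    -1.    -0.216 -1.    -1.    -1.    -1.    -1.    -1.    -1.    -1.   ]
 [ 0.399  0.019  0.02   0.017  0.015  0.015  0.016  0.045  0.056  0.    -1.    -1.    -1.    -1.   ]
 [ 0.397  0.166  0.022  0.004  0.008  0.015  0.015  0.083  0.085  0.085  0.085 -1.    -1.    -1.   ]
 [ 0.384  0.319  0.003  0.003  0.009  0.007  0.016  0.084  0.106  0.106  0.154  0.158 -1.    -1.   ]
 [ 0.373  0.319  0.017  0.034  0.036  0.087  0.024  0.084  0.106  0.107  0.193  0.092 -1.    -1.   ]
 [ 0.361  0.319  0.004  0.059  0.048  0.088  0.059  0.059  0.06   0.083  0.058 -1.    -1.    -1.   ]
 [ 0.348  0.36   0.372  0.384  0.396  0.408  0.42   0.432  0.437  0.288  0.058 -1.    -1.    -1.   ]
 [-1.    -1.    -1.    -1.    -1.    -1.    -1.    -1.    -1.    -1.    -1.    -1.    -1.    -1.   ]]
top rows x from 0 by .08, cols y from 
[... 321 characters left out ...]
   0.021  0.022  0.017  0.016  0.014  0.013  0.038  0.051  0.004  0.049  0.033 -1.    -1.   ]
 [ 0.257  0.167  0.021  0.005  0.015  0.015  0.018  0.084  0.086  0.085  0.085  0.049 -1.    -1.   ]
 [ 0.32   0.321  0.005  0.005  0.01   0.008  0.009  0.085  0.109  0.108  0.1    0.091 -1.    -1.   ]
 [ 0.32   0.319  0.018  0.037  0.036  0.086  0.026  0.086  0.107  0.107  0.164  0.094 -1.    -1.   ]
 [ 0.321  0.32   0.004  0.06   0.05   0.087  0.06   0.059  0.06   0.083  0.139  0.071 -1.    -1.   ]
 [ 0.363  0.364  0.367  0.369  0.37   0.37   0.372  0.374  0.377  0.377  0.249  0.104 -1.    -1.   ]
 [-1.    -1.    -1.    -1.    -1.    -1.    -1.    -1.    -1.    -1.    -1.    -1.    -1.    -1.   ]]
```

Emit:
{"fn": "carry_out", "kwargs": {"linear": [[0.015,-0.037,0],[0.03,-0.074,0],[0.046,-0.112,0],[0.061,-0.15,0],[0.077,-0.187,0],[0.092,-0.225,0],[0.108,-0.262,0],[0.123,-0.3,0]], "roll": [0.06,0.12,0.18,0.24,0.3,0.37,0.43,0.496], "gripper": 0, "grip_force": 10}}

```text
clock: 2.22
tool_pos: [0.3704, 0.2727, 0.258]
eef_rot: [-0.047, 0.999, 0.0, 0.0]
contact_force: [1.1, 1.1, -0.5]
opening: 0.422
```

Emit:
{"fn": "carry_out", "kwargs": {"linear": [[0.009,-0.038,0],[0.018,-0.078,0],[0.028,-0.118,0],[0.038,-0.158,0],[0.047,-0.198,0],[0.055,-0.238,0],[0.062,-0.278,0],[0.069,-0.318,0]], "roll": [0,0,0,0,0,0,0,0]}}

```text
clock: 2.88
tool_pos: [0.4396, -0.0474, 0.2583]
eef_rot: [-0.047, 0.999, 0.0, 0.001]
contact_force: [0.5, 0.4, 0.1]
opening: 0.005
```

Emit:
{"fn": "carry_out", "kwargs": {"linear": [[0.005,-0.04,0],[0.01,-0.08,0],[0.014,-0.12,0],[0.018,-0.16,0],[0.019,-0.167,-0.02],[0.019,-0.167,-0.06],[0.019,-0.167,-0.1],[0.019,-0.167,-0.12]], "roll": [0,0,0,0,0,0,0,0]}}

```text
clock: 3.55
tool_pos: [0.4571, -0.2145, 0.1351]
eef_rot: [-0.046, 0.999, 0.001, -0.001]
contact_force: [-0.7, -0.4, -0.3]
opening: 0.006
```

```bash
python3 - <<'E'
from h import *
for n in ["scene","top"]:
    p=snapshot(n); cv2.imwrite(f"pics/{n}2.png",p["img"][:,:,::-1])
    s=status.get_state(); print(s["tool_pos"],s["contact_force"],s["opening"],s["q"])
E
```

```text
[ 0.45594835 -0.21367861  0.1330975 ] [ 0.20588182 -0.53136736 -2.4958712 ] 0.007798617260523907 [ 0.53022388  0.75181961 -0.29830326  2.02591416  0.48789398  0.4389494
  1.52420357]
[ 0.45669381 -0.21377886  0.13547503] [-0.27514488 -0.41921832  0.12814043] 0.005510023030861522 [ 0.53114752  0.74782101 -0.30065699  2.02387188  0.48563772  0.4437221
  1.52627366]
```

View pics/scene2.png

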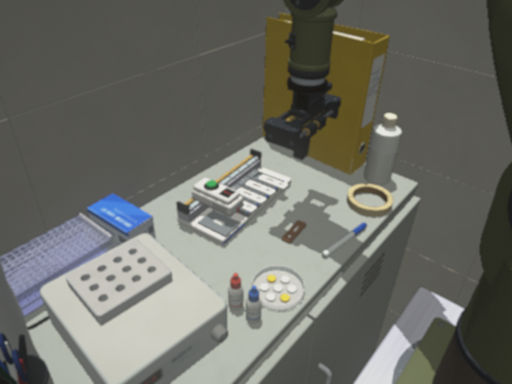

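Emit:
{"fn": "carry_out", "kwargs": {"linear": [[0,0.001,-0.03],[0,0.001,-0.065],[0,0.001,-0.09],[0,0.001,-0.097],[0,0.001,-0.097],[0,0.001,-0.097]], "roll": [0,0,0,0,0,0]}}

```text
clock: 4.15
tool_pos: [0.4577, -0.2131, 0.0399]
eef_rot: [-0.047, 0.999, 0.001, -0.001]
contact_force: [-0.3, 0.2, 0.9]
opening: 0.005
```

```bash
python3 - <<'E'
from h import *
for n in ["scene","top"]:
    p=snapshot(n)
    if n=="scene": crop(p,190,340,120,230,5,"s3.png")
s=status.get_state(); print(s["clock"],s["tool_pos"],s["contact_force"])
E
```

```text
4.25 [ 0.45792183 -0.21328543  0.04033601] [-0.44585998 -0.44057146 -0.22708677]
```

View pics/s3.png

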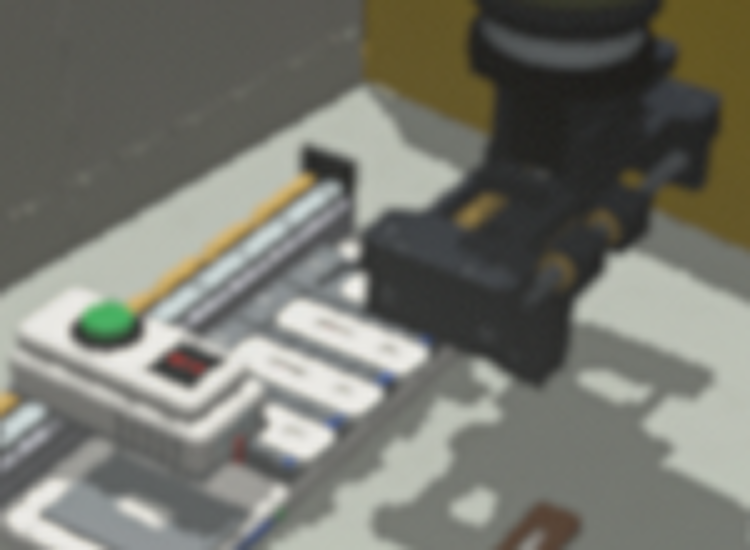

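Emit:
{"fn": "carry_out", "kwargs": {"linear": [[0.003,0,0],[0.006,0.001,0],[0.009,0.001,0],[0.012,0.001,0],[0.015,0.001,0],[0.018,0.002,0]], "roll": [0,0,0,0,0,0]}}

```text
clock: 4.75
tool_pos: [0.4762, -0.2116, 0.0404]
eef_rot: [-0.046, 0.999, 0.001, -0.001]
contact_force: [-0.2, -0.4, -0.0]
opening: 0.004
```

Emit:
{"fn": "carry_out", "kwargs": {"linear": [[0.0015,0,0],[0.003,0,0],[0.0045,0,0],[0.006,0,0]], "roll": [0,0,0,0]}}

```text
clock: 5.08
tool_pos: [0.4821, -0.2115, 0.0403]
eef_rot: [-0.046, 0.999, 0.001, -0.001]
contact_force: [-0.7, 0.5, 0.1]
opening: 0.004
```

Emit:
{"fn": "carry_out", "kwargs": {"linear": [[0.001,0,0],[0.002,0,0],[0.003,0,0],[0.003,0,0]], "roll": [0,0,0,0]}}

```text
clock: 5.42
tool_pos: [0.4845, -0.2116, 0.0402]
eef_rot: [-0.046, 0.999, 0.001, -0.002]
contact_force: [-0.7, -0.6, 0.4]
opening: 0.006
```

```bash
python3 - <<'E'
from h import *
F=[]
for i in range(2):
  for n in ["scene","top"]:
    p=snapshot(n); F.append(status.get_state()["contact_force"])
    if i==0: crop(p,190,340,110,220,5,n+"4.png")
print(np.round(F,2))
E
```

```text
[[-1.46 -0.19  0.14]
 [-1.64 -0.27  0.71]
 [-2.03 -0.6  -0.01]
 [-2.49  0.07  1.3 ]]
```

View pics/scene4.png

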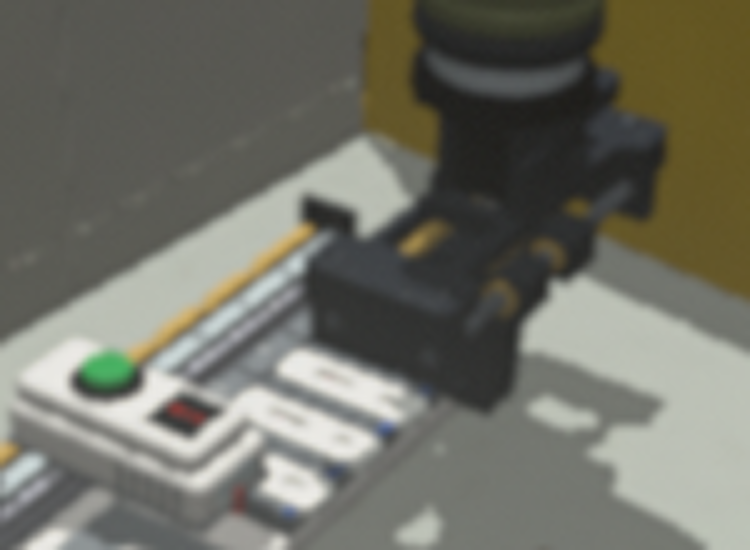

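Emit:
{"fn": "carry_out", "kwargs": {"linear": [[0.001,0,0],[0.002,0,0],[0.002,0,0],[0.002,0,0]], "roll": [0,0,0,0]}}

```text
clock: 5.95
tool_pos: [0.4848, -0.2116, 0.0401]
eef_rot: [-0.046, 0.999, 0.001, -0.003]
contact_force: [-5.6, -0.1, 3.9]
opening: 0.005
```

Emit:
{"fn": "carry_out", "kwargs": {"linear": [[0.001,0,0],[0.003,0,0],[0.004,0,0],[0.004,0,0]], "roll": [0,0,0,0]}}

```text
clock: 6.28
tool_pos: [0.4851, -0.2117, 0.0399]
eef_rot: [-0.046, 0.999, 0.001, -0.007]
contact_force: [-9.4, 1.3, 5.4]
opening: 0.002
```

Emit:
{"fn": "carry_out", "kwargs": {"linear": [[-0.01,-0.001,0],[-0.025,-0.002,0],[-0.025,-0.002,0.03],[-0.025,-0.002,0.07],[-0.025,-0.002,0.11],[-0.02,0.03,0.12],[-0.013,0.07,0.12],[-0.005,0.11,0.12]], "roll": [0,0,0,0,0,0,0,0]}}

```text
clock: 6.95
tool_pos: [0.4829, -0.1016, 0.1616]
eef_rot: [-0.044, 0.999, 0.001, -0.003]
contact_force: [0.5, 1.3, -0.7]
opening: 0.004
```

```bash
python3 - <<'E'
from h import *
p=snapshot("scene"); crop(p,165,315,130,240,5,"s5.png")
s=status.get_state(); print(s["clock"],s["tool_pos"],s["contact_force"],s["q"])
for d in cut_out(p,"cassette_1"):
    v,u=np.nonzero(d["region"]); print(np.round(d["pixel"]),len(u),cv2.minAreaRect(np.array([atz(p,(a,b),.032)[:2] for a,b in zip(u,v)],np.float32)))
E
```

```text
7.0 [ 0.48578447 -0.0887204   0.16162995] [ 1.36476782  6.90804084 -0.46854925] [ 0.29388377  0.69381292 -0.32284897  2.03684453  0.43227026  0.47914194
  1.32786692]
[252. 196.] 236 ((0.5197026133537292, -0.13445664942264557), (0.07442257553339005, 0.027223119512200356), 2.5577609539031982)
[294. 232.] 304 ((0.3835188150405884, -0.09811530262231827), (0.024307824671268463, 0.07266471534967422), 4.320481300354004)
[270. 179.] 169 ((0.5262659192085266, -0.20487698912620544), (0.06760479509830475, 0.024516938254237175), 4.620363235473633)
[260. 188.] 234 ((0.523540735244751, -0.1699412614107132), (0.07185044884681702, 0.02853258140385151), 5.505688190460205)
```

View pics/s5.png

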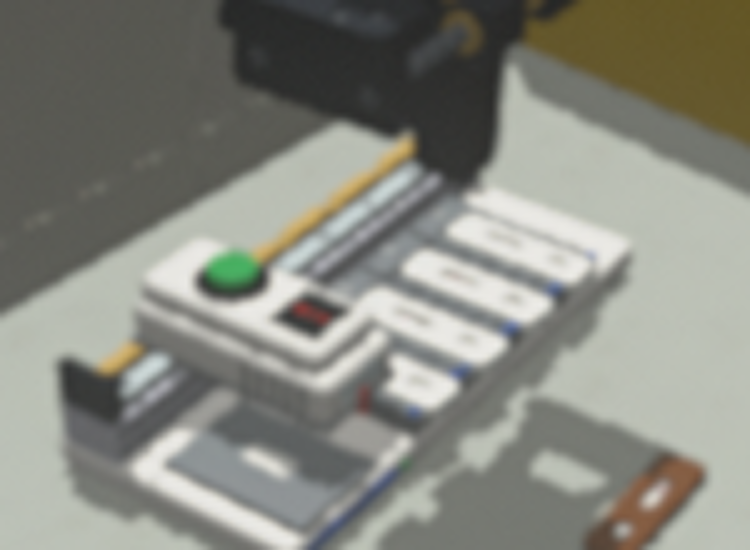

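Emit:
{"fn": "carry_out", "kwargs": {"linear": [[0.014,0.04,0],[0.028,0.08,0],[0.029,0.083,0],[0.029,0.083,-0.03],[0.029,0.083,-0.065],[0.029,0.083,-0.09],[0.029,0.083,-0.094],[0.029,0.083,-0.094]], "roll": [0,0,0,0,0,0,0,0]}}

```text
clock: 7.72
tool_pos: [0.514, -0.0092, 0.0662]
eef_rot: [-0.053, 0.999, 0.004, -0.003]
contact_force: [-0.2, 0.5, -0.4]
opening: 0.003
```

```bash
python3 - <<'E'
from h import *
p=snapshot("scene"); crop(p,165,315,130,240,5,"s6.png")
p=snapshot("top"); crop(p,165,315,110,220,5,"t6.png")
s=status.get_state(); print(s["clock"],s["tool_pos"],s["eef_rot"],s["contact_force"])
E
```

```text
7.8167 [ 0.51511271 -0.00933227  0.06817879] [-0.05238344  0.99861799  0.0040593  -0.00126516] [ 0.89786955  0.10528396 -0.13949633]
```

View pics/s6.png

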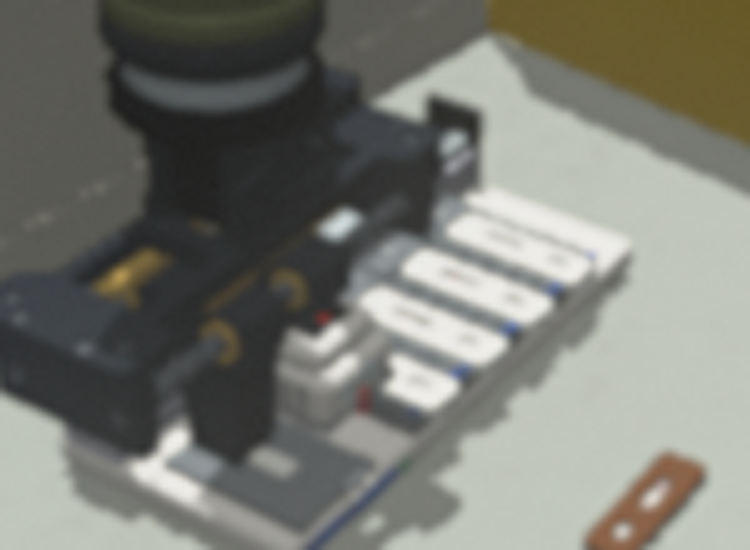

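Emit:
{"fn": "carry_out", "kwargs": {"linear": [[0.001,-0.01,0],[0.002,-0.02,0],[0.003,-0.03,0],[0.004,-0.04,0],[0.005,-0.05,0],[0.006,-0.06,0],[0.006,-0.07,0],[0.007,-0.08,0]], "roll": [0,0,0,0,0,0,0,0]}}

```text
clock: 8.48
tool_pos: [0.5242, -0.088, 0.0695]
eef_rot: [-0.053, 0.999, 0.006, 0.002]
contact_force: [1.8, 15.6, 1.3]
opening: 0.006
```

```bash
python3 - <<'E'
from h import *
p=snapshot("scene"); crop(p,165,315,130,240,5,"s7.png")
s=status.get_state(); print(s["clock"],s["tool_pos"],s["eef_rot"],s["contact_force"])
for q in ["head_pointer","head_mid"]:
    for d in tip_of(p,q)[:2]: print(q,d["confidence"],d["pixel"],atz(p,d["pixel"],.04 if q[-1]=='r' else .055))
E
```

```text
8.5333 [ 0.52386517 -0.09094302  0.06940323] [-0.05160375  0.99865606  0.00469038  0.00106524] [ 0.40419142 -0.94449589  0.24126878]
head_pointer 0.6 [256.8, 199.0] [ 0.49366962 -0.1230068   0.04      ]
```

View pics/s7.png

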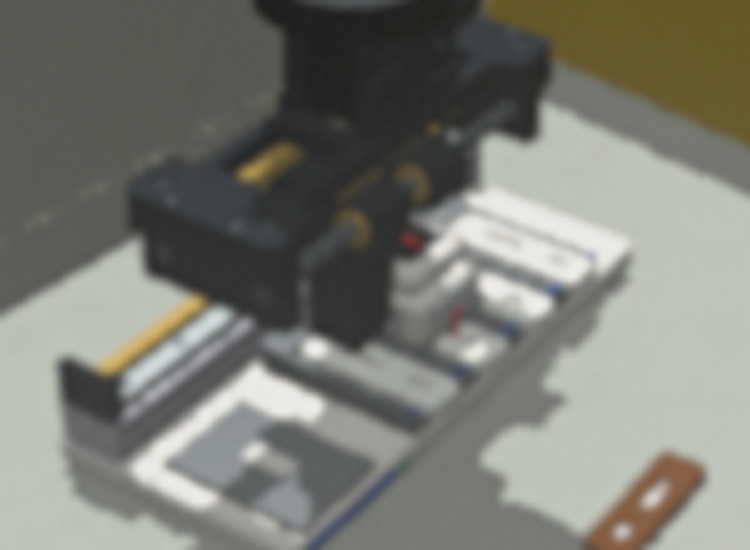

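Emit:
{"fn": "carry_out", "kwargs": {"linear": [[0.001,-0.007,0],[0.001,-0.014,0],[0.002,-0.021,0],[0.003,-0.028,0],[0.003,-0.035,0],[0.004,-0.042,0],[0.005,-0.049,0],[0.005,-0.055,0]], "roll": [0,0,0,0,0,0,0,0]}}

```text
clock: 9.3
tool_pos: [0.5276, -0.1447, 0.0695]
eef_rot: [-0.052, 0.999, 0.005, -0.0]
contact_force: [0.5, 5.1, 1.4]
opening: 0.006
```

Emit:
{"fn": "carry_out", "kwargs": {"linear": [[0,-0.003,0],[0,-0.003,0]], "roll": [0,0]}}

```text
clock: 9.47
tool_pos: [0.5275, -0.1497, 0.0696]
eef_rot: [-0.051, 0.999, 0.004, -0.0]
contact_force: [0.3, 0.7, -0.2]
opening: 0.008
```

```bash
python3 - <<'E'
from h import *
p=snapshot("scene"); crop(p,165,315,130,240,5,"s8.png")
s=status.get_state(); print(s["clock"],s["tool_pos"],s["eef_rot"],s["contact_force"])
d=s["tool_pos"][:2]-np.array([.5311,-.1321]); c,t=np.cos(.0915),np.sin(.0915); print(c*d[0]+t*d[1],c*d[1]-t*d[0])
for q in ["head_pointer","head_mid"]:
    for d in tip_of(p,q)[:2]: print(q,d["confidence"],d["pixel"],atz(p,d["pixel"],.04 if q[-1]=='r' else .055))
E
```

```text
9.5167 [ 0.52731813 -0.14955713  0.06953263] [-5.11025314e-02  9.98684206e-01  4.26708623e-03 -4.23540687e-04] [-0.07791341 -0.83572665 -0.34538921]
-0.005361147442355118 -0.01703854221817113
head_pointer 0.72 [272.1, 185.2] [ 0.50028536 -0.18322404  0.04      ]
head_mid 0.68 [264.1, 175.0] [ 0.52448851 -0.18496928  0.055     ]
```

View pics/s8.png

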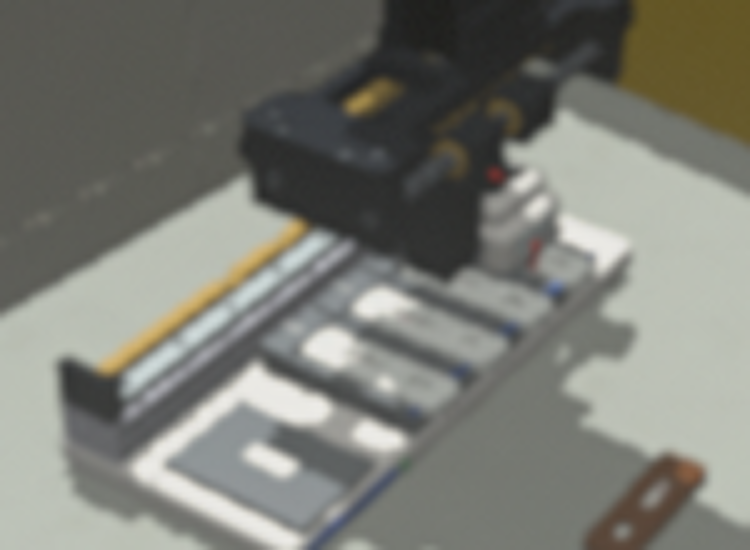

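```bash
cat >> h.py <<'E'
O=np.array([.5311,-.1321]); c,t=np.cos(.0915),np.sin(.0915)
def W(x,y,z): return np.array([O[0]+c*x-t*y,O[1]+t*x+c*y,z])
def Rd(X): d=np.array(X[:2])-O; return np.array([c*d[0]+t*d[1],c*d[1]-t*d[0]])
E
python3 - <<'E'
from h import *
np.set_printoptions(precision=4,suppress=True)
p=snapshot("scene")
print("init pointer",proj(p,W(-.03,.0719,.04)), Rd(atz(p,(238,212),.04)))
for y in [-.045,-.05,-.055,-.06,-.065]: print(y,proj(p,W(-.03,y,.04)))
print(Rd(atz(p,(271,183.5),.04)),Rd(atz(p,(272.1,185.2),.04)))
crop(p,250,300,155,195,15,"s9.png")
q=snapshot("top"); crop(q,240,340,120,200,7,"t9.png")
for n in ["head_pointer","head_mid","read_button_top"]:
    for d in tip_of(q,n)[:2]: print(n,d["confidence"],d["pixel"],Rd(atz(q,d["pixel"],{"head_pointer":.04,"head_mid":.055}.get(n,.087))))
E
```

```text
init pointer [237.2695 212.4562] [-0.0303  0.0699]
-0.045 [269.2479 185.0287]
-0.05 [270.4949 183.9591]
-0.055 [271.733  182.8972]
-0.06 [272.9622 181.843 ]
-0.065 [274.1825 180.7963]
[-0.0299 -0.0521] [-0.0354 -0.0481]
```

View pics/s9.png

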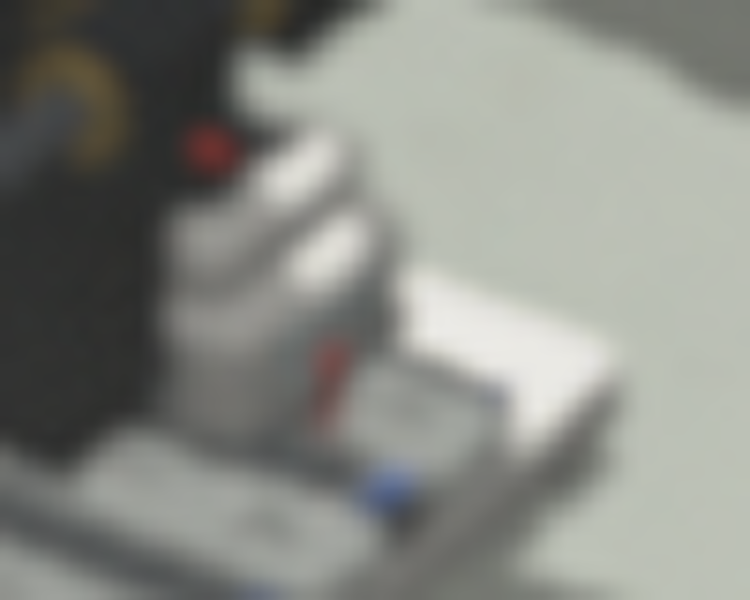

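View pics/t9.png

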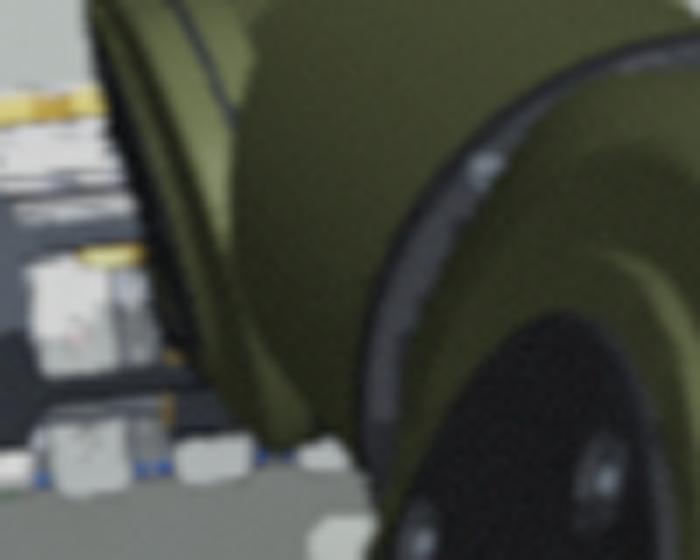

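Emit:
{"fn": "carry_out", "kwargs": {"linear": [[0,-0.003,0],[0.001,-0.006,0],[0.001,-0.009,0],[0.001,-0.012,0],[0.001,-0.012,0]], "roll": [0,0,0,0,0]}}

```text
clock: 10.28
tool_pos: [0.5286, -0.1607, 0.0694]
eef_rot: [-0.052, 0.999, 0.005, -0.0]
contact_force: [0.4, 0.8, 1.1]
opening: 0.004
```

```bash
cat > m.py <<'E'
from h import *
import sys
np.set_printoptions(precision=4,suppress=True)
p=snapshot("scene"); s=status.get_state(); print(s["clock"],Rd(s["tool_pos"]),s["tool_pos"],s["contact_force"])
img=p["img"].astype(int); r=img[...,0]-np.maximum(img[...,1],img[...,2]); 
m=(r>25); m[:, :225]=0
n,l,st,ce=cv2.connectedComponentsWithStats(m[150:215,225:300].astype(np.uint8))
for i in range(1,n): print(st[i], ce[i]+[225,150])
for d in tip_of(p,"head_pointer")[:1]: print(d["confidence"],d["pixel"],Rd(atz(p,d["pixel"],.04)))
for y in [-.06,-.065,-.07,-.073,-.077]: print(y,proj(p,W(-.03,y,.04)))
crop(p,250,300,155,195,15,sys.argv[1])
E
python3 m.py s10.png
```

```text
10.3333 [-0.0051 -0.0286] [ 0.5287 -0.1611  0.0694] [ 0.4161  0.6572 -0.8244]
[41 12  3  2  5] [266.8 162.6]
[ 0 23  4  3  8] [226.25  173.875]
0.62 [272.8, 184.2] [-0.0346 -0.0522]
-0.06 [272.9622 181.843 ]
-0.065 [274.1825 180.7963]
-0.07 [275.3942 179.7571]
-0.073 [276.117  179.1371]
-0.077 [277.076  178.3146]
```

View pics/s10.png

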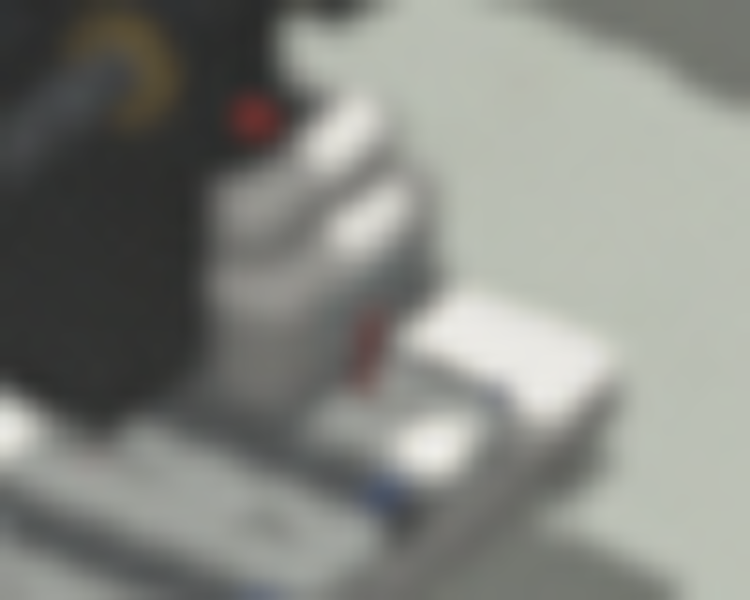

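Emit:
{"fn": "carry_out", "kwargs": {"linear": [[0,-0.0015,0],[0,-0.003,0],[0.0005,-0.0045,0],[0.0005,-0.0055,0],[0.0005,-0.0055,0]], "roll": [0,0,0,0,0]}}

```text
clock: 10.8
tool_pos: [0.5292, -0.1675, 0.0694]
eef_rot: [-0.051, 0.999, 0.004, -0.0]
contact_force: [-0.3, -0.6, -0.0]
opening: 0.007
```

```bash
python3 m.py s11.png
```

```text
10.85 [-0.0051 -0.035 ] [ 0.5292 -0.1674  0.0694] [-1.0361  0.4278 -0.4586]
[42 10  4  3  9] [268.6667 161.1111]
[ 0 22  5  4 10] [226.7 173.5]
[51 25  1  1  1] [276. 175.]
0.69 [247.8, 204.9] [-0.0328  0.0397]
-0.06 [272.9622 181.843 ]
-0.065 [274.1825 180.7963]
-0.07 [275.3942 179.7571]
-0.073 [276.117  179.1371]
-0.077 [277.076  178.3146]
```

View pics/s11.png

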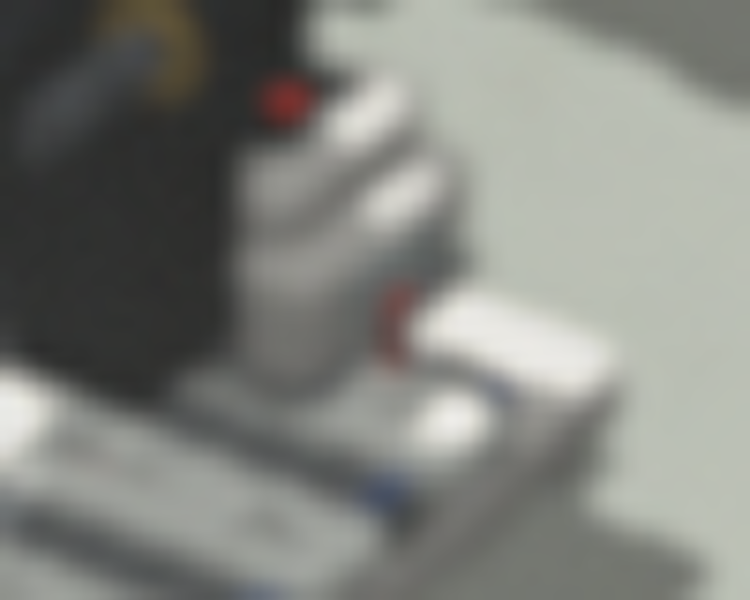

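Emit:
{"fn": "carry_out", "kwargs": {"linear": [[-0.001,0.01,0],[-0.002,0.025,0],[-0.002,0.025,0.03],[-0.002,0.025,0.07],[-0.015,0.045,0.1],[-0.03,0.07,0.1],[-0.03,0.1,0.1],[-0.03,0.13,0.1]], "roll": [0,0,0,0,0,0,0,0]}}

```text
clock: 11.57
tool_pos: [0.4982, -0.0363, 0.1703]
eef_rot: [-0.051, 0.999, 0.004, 0.0]
contact_force: [1.5, 0.3, -1.5]
opening: 0.002
```

```bash
python3 - <<'E'
from h import *
np.set_printoptions(precision=4,suppress=True)
p=snapshot("scene"); crop(p,200,300,135,215,7,"s12.png")
q=snapshot("top"); crop(q,200,340,110,200,5,"t12.png")
s=status.get_state(); print(s["clock"],s["tool_pos"],s["contact_force"])
Z={"head_pointer":.04,"head_mid":.055,"read_button_top":.087}
for n,z in Z.items():
    A=tip_of(p,n);B=tip_of(q,n)
    for d in A[:2]: print("scene",n,d["confidence"],d["pixel"],Rd(atz(p,d["pixel"],z)))
    for d in B[:2]: print("top",n,d["confidence"],d["pixel"],Rd(atz(q,d["pixel"],z)))
for nm,c_ in (("scene",p),("top",q)):
    hsv=cv2.cvtColor(c_["img"],cv2.COLOR_RGB2HSV); m=cv2.inRange(hsv,(50,110,60),(85,255,255))
    n,l,st,ce=cv2.connectedComponentsWithStats(m)
    for i in range(1,n):
        if st[i,4]>20:
            X=np.array([dep(c_,(a,b)) for b,a in zip(*np.nonzero(l==i))]); print(nm,"green",st[i],ce[i],np.median(X,0),Rd(atz(c_,ce[i],.087)))
E
```

```text
11.6667 [ 0.4993 -0.0302  0.1702] [-0.8128 -0.3142 -0.3241]
scene head_pointer 0.81 [278.3, 177.5] [-0.0305 -0.0813]
scene head_pointer 0.19 [242.1, 204.9] [-0.0235  0.0465]
top head_pointer 0.68 [305.5, 175.2] [-0.0251 -0.0762]
scene head_mid 0.92 [266.3, 170.9] [-0.0064 -0.0685]
top head_mid 0.56 [302.2, 167.8] [-0.011  -0.0693]
scene read_button_top 0.58 [251.9, 155.0] [ 0.0281 -0.0615]
scene read_button_top 0.26 [241.2, 205.2] [-0.0581  0.0975]
top read_button_top 0.51 [304.3, 142.1] [ 0.035  -0.0748]
scene green [248 151   9   6  43] [252.3721 153.5814] [ 0.5705 -0.1993  0.085 ] [ 0.0307 -0.0671]
top green [298 136  12  12 116] [303.431 141.569] [ 0.5736 -0.2013  0.0849] [ 0.0362 -0.0732]
```

View pics/s12.png

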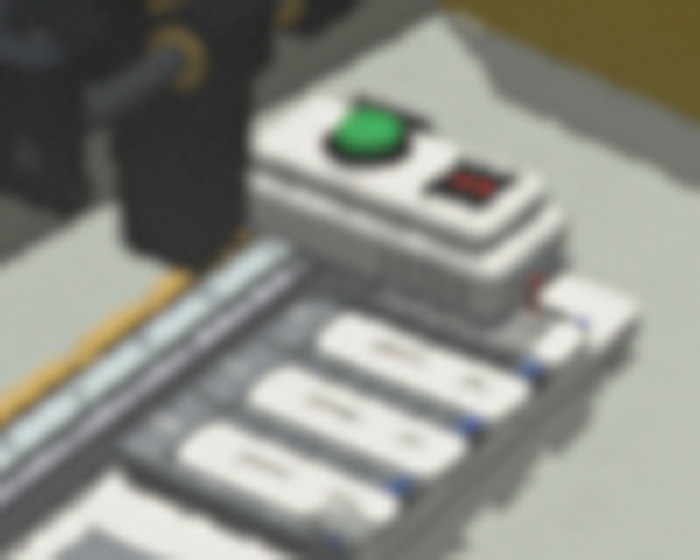

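View pics/t12.png

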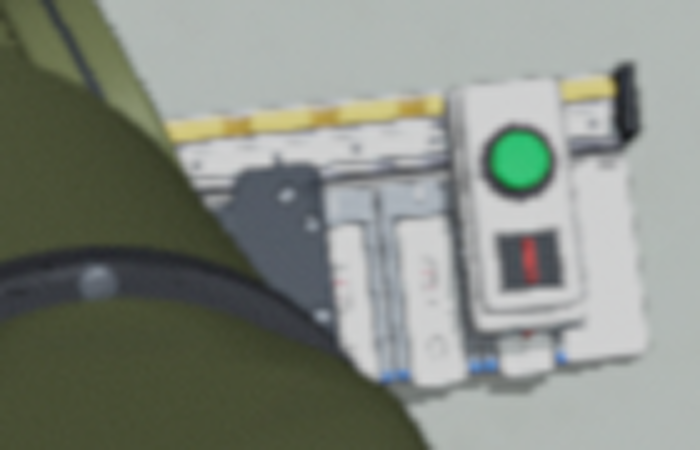

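Emit:
{"fn": "carry_out", "kwargs": {"linear": [[0.015,-0.035,0],[0.03,-0.07,0],[0.045,-0.104,0],[0.06,-0.138,0],[0.075,-0.172,0],[0.075,-0.172,-0.02],[0.075,-0.172,-0.045],[0.075,-0.172,-0.052]], "roll": [0,0,0,0,0,0,0,0]}}

```text
clock: 12.63
tool_pos: [0.5714, -0.2126, 0.1139]
eef_rot: [-0.048, 0.999, 0.004, -0.003]
contact_force: [-0.8, 0.5, -1.0]
opening: 0.004
```

```bash
python3 - <<'E'
from h import *
np.set_printoptions(precision=4,suppress=True)
p=snapshot("scene"); crop(p,200,300,115,195,7,"s13.png"); snapshot("top")
s=status.get_state(); print(s["clock"],s["tool_pos"],Rd(s["tool_pos"]),s["contact_force"],s["eef_rot"])
E
```

```text
12.7333 [ 0.5722 -0.211   0.1155] [ 0.0337 -0.0823] [-0.2535  0.6764  0.4252] [-0.0496  0.9988  0.0041 -0.0026]
```

View pics/s13.png

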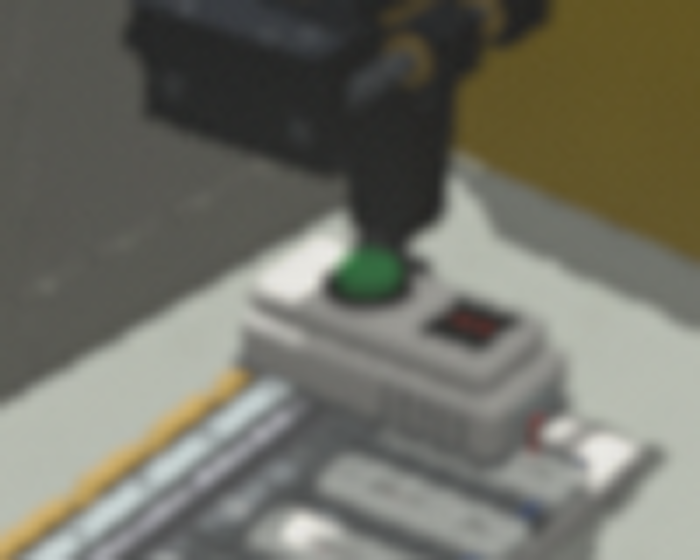

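Emit:
{"fn": "carry_out", "kwargs": {"linear": [[0.001,0.005,0],[0.0015,0.009,0],[0.0015,0.009,0],[0.0015,0.009,-0.003],[0.0015,0.009,-0.006],[0.0015,0.009,-0.008]], "roll": [0,0,0,0,0,0]}}

```text
clock: 13.23
tool_pos: [0.5737, -0.2021, 0.1075]
eef_rot: [-0.05, 0.999, 0.004, -0.003]
contact_force: [-0.7, 0.4, -0.1]
opening: 0.006
```

Emit:
{"fn": "carry_out", "kwargs": {"linear": [[0,0,-0.0015],[0,0,-0.003],[0,0,-0.0045],[0,0,-0.006],[0,0,-0.006]], "roll": [0,0,0,0,0]}}

```text
clock: 13.65
tool_pos: [0.5737, -0.2023, 0.1015]
eef_rot: [-0.05, 0.999, 0.004, -0.003]
contact_force: [-0.4, -0.7, 3.2]
opening: 0.006
```

Emit:
{"fn": "carry_out", "kwargs": {"linear": [[0,0,-0.001],[0,0,-0.002],[0,0,-0.003],[0,0,-0.004],[0,0,-0.004],[0,0,-0.004]], "roll": [0,0,0,0,0,0]}}

```text
clock: 14.15
tool_pos: [0.5737, -0.2025, 0.1002]
eef_rot: [-0.049, 0.999, 0.003, -0.002]
contact_force: [-5.8, 0.6, 21.6]
opening: 0.007
```

Emit:
{"fn": "carry_out", "kwargs": {"linear": [[0,0,0.005],[0,0,0.02],[0,0,0.05],[0,0,0.09],[-0.01,0.03,0.1],[-0.03,0.07,0.1],[-0.05,0.11,0.1],[-0.05,0.15,0.1]], "roll": [0,0,0,0,0,0,0,0]}}

```text
clock: 14.82
tool_pos: [0.5204, -0.0568, 0.2001]
eef_rot: [-0.048, 0.999, 0.002, -0.004]
contact_force: [-0.0, -0.4, 0.0]
opening: 0.005
```

Emit:
{"fn": "carry_out", "kwargs": {"linear": [[0,0.04,0.01],[0,0.08,0.02],[0,0.12,0.03],[0,0.15,0.03],[0,0.15,0.03]], "roll": [0,0,0,0,0]}}

```text
clock: 15.23
tool_pos: [0.5204, 0.1027, 0.2314]
eef_rot: [-0.054, 0.999, 0.006, -0.002]
contact_force: [0.5, -0.4, 0.1]
opening: 0.006
```

```bash
python3 - <<'E'
from h import *
np.set_printoptions(precision=4,suppress=True)
p=snapshot("scene"); crop(p,200,300,135,215,7,"s14.png")
q=snapshot("top"); crop(q,200,340,110,200,5,"t14.png")
s=status.get_state(); print(s["clock"],s["tool_pos"],s["contact_force"])
for nm,c_ in (("scene",p),("top",q)):
    hsv=cv2.cvtColor(c_["img"],cv2.COLOR_RGB2HSV); m=cv2.inRange(hsv,(50,110,60),(85,255,255))
    n,l,st,ce=cv2.connectedComponentsWithStats(m)
    for i in range(1,n):
        if st[i,4]>20:
            X=np.array([dep(c_,(a,b)) for b,a in zip(*np.nonzero(l==i))]); print(nm,"green",st[i],ce[i],np.median(X,0),Rd(atz(c_,ce[i],.087)))
    for d in cut_out(c_,"cassette_1"):
        v,u=np.nonzero(d["region"]); r=cv2.minAreaRect(np.array([atz(c_,(a,b),.032)[:2] for a,b in zip(u,v)],np.float32)); print(nm,np.round(d["pixel"]),Rd(r[0]),np.array(r[1]))
E
```

```text
15.3333 [0.5202 0.0946 0.2301] [-0.044  -0.0274 -0.6148]
scene green [248 151   9   6  39] [252.5385 153.359 ] [ 0.5696 -0.1999  0.0851] [ 0.0309 -0.0681]
scene [250. 194.] [-0.0109 -0.0001] [0.072  0.0269]
scene [274. 181.] [-0.029  -0.0707] [0.0268 0.0277]
scene [296. 232.] [-0.1439  0.0465] [0.0234 0.0719]
scene [239. 203.] [-0.0102  0.0352] [0.0743 0.0269]
scene [258. 187.] [-0.011  -0.0362] [0.0722 0.0266]
top green [298 136  12  12 118] [303.5    141.5932] [ 0.5739 -0.2021  0.0847] [ 0.0361 -0.0734]
top [288. 170.] [-0.009  -0.0375] [0.0714 0.0258]
top [252. 171.] [-0.0092  0.0338] [0.0247 0.0683]
top [264. 230.] [-0.1283  0.0162] [0.0231 0.07  ]
top [268. 175.] [-0.0088 -0.0013] [0.0698 0.0222]
top [302. 179.] [-0.035 -0.073] [0.0207 0.0144]
```

View pics/s14.png

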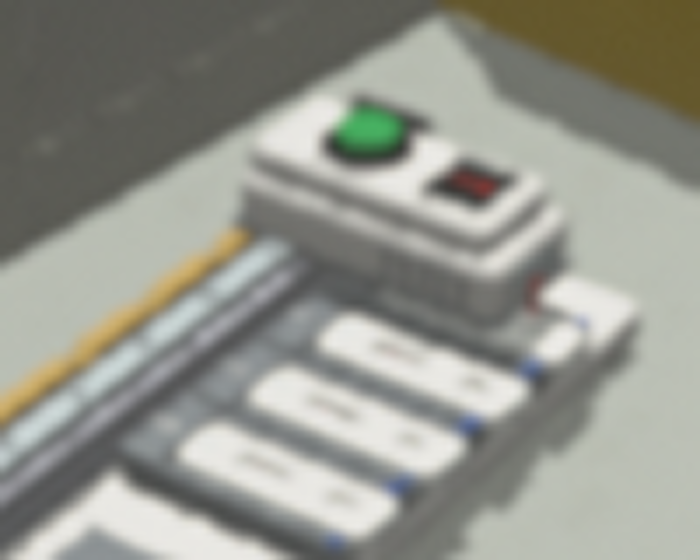

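View pics/t14.png

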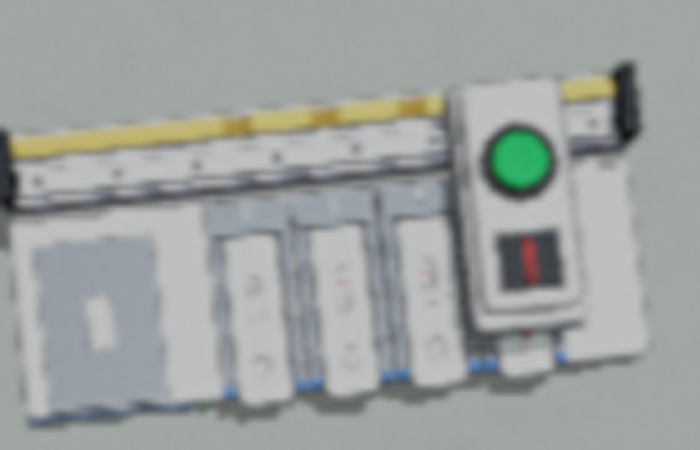

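```bash
python3 -c "
from plant import finish_job; print(finish_job())"
```

```text
the job is handed in; nothing more can be done
None
```

The job is done and handed in at about 15.3 s of the 61 s. I pushed in the unread cassette (rightmost lane, reader y −73), slid the head over that lane from its left flank, then pressed the green button and released it.

**Cassette:** I pushed until it stopped moving, with about 9 N resisting. After the push its centre, read from one view, was in line with the three home cassettes. In the last picture its near end also lines up with theirs.

**Head:** The final top view puts the button centre at reader y −73.4 mm, against a lane centre of −73. It read −73.2 before the press, so the press did not shift it. No sensor reports the click. I infer it because the head is well inside the 4 mm draw-in, and on the last push the pointer moved slightly farther than the finger.

**Button:** I pressed until it was solidly bottomed (about 22 N, against the 4 N needed). It came back up to its earlier height (84.7 mm against 84.9 mm).

**Other cassettes:** All three still read as home (x about −9 mm in the top view), and the arm was clear of everything at hand-in.

**Disagreements:**
- The scene-view readings of the pointer and button differed from the top view by 5–8 mm along the rail, so I relied on the top view and close crops.
- My first measurement put the cassette about 10 mm out, against the 11 mm minimum in the text.
- The first move over the button came out 9 mm off, and I corrected it before pressing.

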